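# Hang the second balance weight on the sprung hook

## Task

Take the large balance weight out of its cradle and hang it gently by its eye on the stand's hook rod, in front of the smaller weight already hanging there, without lifting that one off. Then slide both along the rod with the large weight, gently, until the pack bears on the sprung buffer with a push of about 8 N for a moment (never more than 13 N), so that nothing is left to rattle near the rod's end. Let go and leave both weights hanging close together, and do not shift the brush or the steel jar.

Things in the scene. Friction and masses are not known exactly. Their poses are not given: they have to be found in the camera images.
- stand: Fixed grey stand: base 130 x 90 x 12 mm with a post (24 x 36 mm, top at 140 mm). Origin: centre of the base's underside, z up. A steel hook rod, 10 mm diameter, leaves the post's front face (x = +40 mm) and runs level along -x at y = 0, axis at z = 120 mm; straight to x = -108 mm, then it bends up to a round end at x = -120, z = 130 mm. A sprung buffer sits on the rod.
- rod_root (a point): Point on the rod's axis at the post's front face, (40, 0, 120) mm in the stand's frame. On the rod before the post: the sprung buffer, a black rubber disc (36 mm diameter, 5 mm thick) with spring (2 N/mm, no preload, 20 mm travel) and collar behind. Its place differs each time and is not reported: front face anywhere from x = -38 to +6 mm in the stand's frame; find it by touch.
- hook_end (a point): Centre of the round (10 mm diameter) end of the hook rod, at (-120, 0, 130) mm in the stand's frame.
- new_weight: The large balance weight to hang: upright steel plate 12 mm thick (x), 60 mm wide (y), sloping shoulders, black neck on top, 112 mm tall in all, 0.18 to 0.28 kg. Origin: centre of its underside, z up. Eye through it along x: 24 mm wide, from 28 mm above the underside, straight sides to 50 mm, then a roof of two 45 degree slopes to a peak at 62 mm. Same front and back. Stands in the cradle at first.
- new_weight_neck (a point): Grip point in the large weight's neck, 98 mm above its underside. The neck is 28 mm wide (y), 12 mm thick (x), from 64 to 112 mm above the underside; grip it across its width, fingertips not lower than 80 mm above the underside, to stay clear of the small weight.
- new_weight_seat (a point): Point in the large weight's eye, 55 mm above its underside, in the middle of thickness and width, that lies on the rod's axis when the weight hangs on the straight rod. The eye can pass the rod's upturned end while this point is 11 to 21 mm higher than the straight rod's axis. A weight pressed down on the rod drags and hides the buffer's push: keep it 2 to 5 mm off the rod while pushing.
- old_weight: The smaller balance weight already hanging on the rod: same eye and thickness, 50 mm wide, narrow black neck (16 mm), 94 mm tall in all, 0.13 to 0.2 kg. Origin: centre of its underside, z up. It hangs loose in front of the buffer, its plate across the rod, and slides with a push under 2 N. At the start at least 30 mm of straight rod is free in front of it.
- old_weight_seat (a point): The same point of the smaller weight, 55 mm above its underside; it lies on the rod's axis while the weight hangs.
- cradle: Fixed grey plastic cradle that holds the large weight upright: base 60 x 84 x 8 mm, slot 15 mm wide along its y between two walls that rise to 26 mm above the worktop, the slot's floor at 8 mm. Origin: centre of its underside; the weight stands in it with its axes along the cradle's.
- brush: Loose brush 151 mm long, 10 mm high, lying on the worktop: leave it alone. Origin: centre of its underside.
- jar_steel_2: Loose steel jar, 60 mm diameter, 50 mm high, behind on the worktop: leave it alone. Origin: centre of its underside.
There are look-alikes about, which are no part of the job. Leave any blue look-alike of the old_weight alone.

How it is judged:
By the outcome, as a careful person would: the job done as asked, in the order asked, and still so for the second after the job is handed in, with the robot touching nothing.
It also fails if it takes over 56 s, if anything falls off the work surface, if the arm or the gripper's body presses on something with over 40 N, if the wrist force passes 120 N, or if a joint passes its speed limit or range.

## Robot

A 6-joint arm with a two-finger parallel gripper is mounted at the origin on a cart in front of the work surface, level with it; the furniture and walls round the work are solid. World frame = base frame: x ahead of the robot, y to its left, z up, the work surface at z = 0. Lengths are in mm, angles in rad, forces in N, time in s.
With the tool pointing down it reaches from about 400 to 925 mm from the base axis. Payload 12.5 kg.
Tool frame: the origin (TCP) lies midway between the tips of the shut fingers; the grasp point (between the pads) lies 19 mm behind it; z points along the fingers, y is the direction in which the jaws open and shut (so a half turn about z gives the same grasp; the last joint's range is limited). The gripper opens to 95 mm and grips with 3 to 60 N. Pads are 20 mm wide; open, the fingers measure 119 mm over their backs; the gripper's body (75 mm by 180 mm) begins 59 mm behind the grasp point.
Start: joints at [1.102, 0.491, 1.559, -0, 1.092, -0.106], TCP at [221.793, 584.341, 214.661] pointing down, gripper open.
Joint ranges: [-3.1, 3.1], [-0.84, 2.19], [0.05, 2.79], [-1.13, 4.28], [0.06, 2.93], [-2.69, 2.69]. Speed limits (rad/s): [2.22, 2.22, 2.79, 3.14, 3.14, 3.14].

## Interface

Orientations are given as [roll, pitch, yaw] about the fixed x, y, z axes, in that order (R = Rz(yaw) Ry(pitch) Rx(roll)).
In Python, from cell import * gives the robot as it stands. The module is installed in compiled form; this text tells all that it offers.
- The arm moves only by the tool carry_out, never from a script. Its argument "moves" is a list of rows, each an object of numbers: "dx", "dy", "dz": the shift along the tool's x, y, z in m; "twist": the turn about the tool's z in degrees. A call has 1 to 5 rows; each row is the pose to reach, as a shift and turn from the pose commanded when the call began, along the tool's axes at that moment; what a row does not reach only later rows make up. A row lasts 1/10 s, in which the tool goes at most 50 mm and 8.59 degrees, less where a joint would pass 70% of its speed; a pose out of reach is approached as far as the arm can. A call with a gripper value outside its range is refused whole. "grip" is the finger opening in m, from 0 to 0.0951, set as the call begins (left out, the last holds). The fingers move at their own pace and stop on an object; the grip force is fixed at half the most. Time passes only in rows, so rows that repeat a pose let the fingers close. It gives the time, the measured TCP pose, the force and the opening at its end, in the units of the state.
- state(): the state, without advancing time (a new reading comes with each control period).
- read_camera(name): name is "scene" or "top" or "wrist"; returns (picture, depth): 420x560x3 uint8, red, green, blue; 420x560 float32, mm along the optical axis (not along the pixel's ray), 0 where there is no reading.
- camera_info(name): a dict with "mtx" (3x3 intrinsics, pixels), "R" (3x3) and "t" (3): a world point X has camera coordinates R X + t. Camera axes: x right, y down, z forward; pixel columns grow to the right and rows downward; lengths in mm; the calibration is good to about 2 mm. The wrist camera is an equidistant fisheye: a pixel r from the principal point sees the ray r / f radians off the axis. A picture is of the moment at which its call begins: read the wrist's pose just before it. camera_info takes no time and is no camera call; for the wrist camera it gives the pose at the moment of the call.
- job_done(): hands the job in, once; it reports no verdict.
The state is a dict: "t": time; "joints": joint angles; "qvel": joint speeds; "tau": joint torques, N m; "eef_pos": TCP position; "tcp_rot": TCP orientation; "ft_force": force on the tool from outside, world axes, zero at the start; "moment": the same for the moment, N m; "opening": opening from 0.0 (shut) to 1.0 (fully open).
Only numpy, scipy, OpenCV 4.12 (cv2) and the standard library are available. Lean on these libraries where they do the work, as an engineer would, in place of code of your own. Each camera call takes 0.05 s, during which the arm holds its last target. There are 200 camera calls.

## Working session

There is one attempt and no reset: what is moved stays moved. The work goes in short steps, Python scripts to look and compute and a tool call to move; the robot and the scene stay as the last step left them, time stands still between calls to the robot, and variables do not carry over. Pictures are saved under pics/ and viewed, about 8 in all and at most 12, crops included, and the job is handed in when it is done.

Besides the shell and the picture viewer there is one more tool, called after "Call:" by a JSON object that holds its "op" and its "data". carry_out: Moves the arm, as the interface text tells. Its arguments: {"type":"object","properties":{"moves":{"type":"array","items":{"type":"object","properties":{"dx":{"type":"number"},"dy":{"type":"number"},"dz":{"type":"number"},"twist":{"type":"number"}}}},"grip":{"type":"number"}},"required":["moves"]}

```bash
mkdir -p pics; cat > h.py <<'E'
from cell import *
import numpy as np, cv2
def grab(name,tag):
    info=camera_info(name); p,d=read_camera(name)
    np.savez(f'{tag}.npz',p=p,d=d,K=info['mtx'],R=info['R'],t=info['t'])
    cv2.imwrite(f'pics/{tag}.png',p[:,:,::-1]); return p,d,info
def pts(p,d,K,R,t):
    v,u=np.mgrid[:d.shape[0],:d.shape[1]]
    c=np.stack([(u-K[0,2])/K[0,0]*d,(v-K[1,2])/K[1,1]*d,d],-1)
    return (c-t)@R   # R^T (c-t)
E
python3 - <<'E'
from h import *
s=state();print(s)
for n in ['scene','top']:
    p,d,i=grab(n,n+'0');print(i)
a=cv2.imread('pics/scene0.png');b=cv2.imread('pics/top0.png')
E
```

```text
{'t': 0.0, 'joints': array([ 1.10239520e+00,  4.91603615e-01,  1.55947573e+00,  1.23819928e-05,
        1.09169074e+00, -1.05609043e-01]), 'qvel': array([ 0.00082305,  0.00032133,  0.00122151, -0.00075385,  0.00058345,
        0.00041469]), 'tau': array([ 5.82492830e-04, -6.12650156e+01, -2.58174849e+01,  6.92961831e-02,
        4.82917624e-02, -1.29419232e-04]), 'eef_pos': array([221.66985557, 584.09812886, 214.02532883]), 'tcp_rot': array([-3.14042294e+00, -1.35036604e-04,  2.77879477e+00]), 'ft_force': array([-0.66192099, -0.49878917, -0.5523492 ]), 'moment': array([0.01732911, 0.00592906, 0.04530141]), 'opening': 0.9972967991909738}
{'mtx': array([[386.6861903,   0.       , 279.8269112],
       [  0.       , 386.6861903, 204.7099314],
       [  0.       ,   0.       ,   1.       ]]), 'R': array([[ 0.81064324, -0.58551837, -0.00507703],
       [-0.44635962, -0.6123213 , -0.65255323],
       [ 0.37897313,  0.53125405, -0.75772588]]), 't': array([-514.19261116,  346.04832973,  740.96550715])}
{'mtx': array([[445.59956699,   0.        , 278.5862607 ],
       [  0.        , 445.59956699, 206.6529995 ],
       [  0.        ,   0.        ,   1.        ]]), 'R': array([[-0.0184699 , -0.999611  ,  0.02089771],
       [-0.99543086,  0.01642623, -0.09406161],
       [ 0.09368175, -0.02253954, -0.99534702]]), 't': array([-33.04234413, 625.01608654, 880.24499168])}
```

View pics/scene0.png

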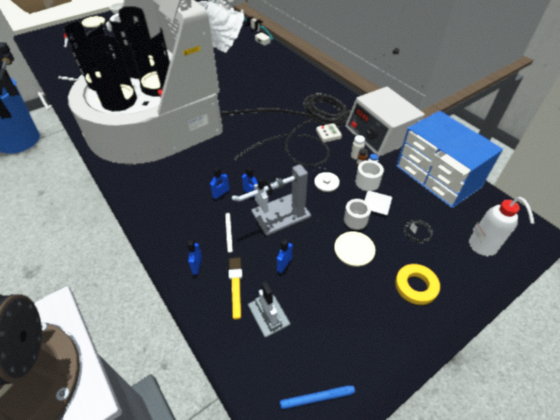

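View pics/top0.png

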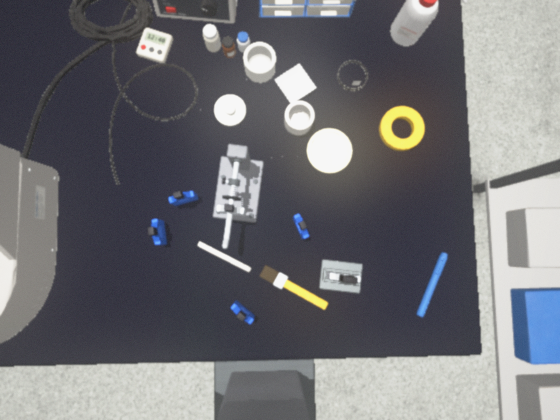

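The scene picture shows the stand at about (282,205), with its hook pointing left, and the cradle with the large weight at (268,312). In the top picture the stand is at (238,190), its hook end at (227,245), and the cradle at (341,277). Next I'll measure these from depth.

```bash
cat > m.py <<'E'
from h import *
z=np.load('top0.npz');P=pts(z['p'],z['d'],z['K'],z['R'],z['t'])
z2=np.load('scene0.npz');Q=pts(z2['p'],z2['d'],z2['K'],z2['R'],z2['t'])
def sel(A,u0,u1,v0,v1,lo,hi):
    a=A[v0:v1,u0:u1].reshape(-1,3); return a[(a[:,2]>lo)&(a[:,2]<hi)]
def rect(a,n):
    (c,s,an)=cv2.minAreaRect(a[:,:2].astype(np.float32));print(n,len(a),np.round(c,1),np.round(s,1),round(an,1),'z',np.round(np.median(a[:,2]),1))
print('table',np.median(P[330:350,20:150,2]),np.median(P[230:260,280:310,2]))
rect(sel(P,305,375,250,305,4,200),'cradle all')
rect(sel(P,305,375,250,305,4,14),'cradle base'); rect(sel(P,305,375,250,305,18,34),'walls');
rect(sel(P,305,375,250,305,40,135),'weight hi')
rect(sel(Q,235,300,275,335,4,12),'S cradle base'); rect(sel(Q,235,300,275,335,35,135),'S weight'); rect(sel(Q,235,300,275,335,95,135),'S neck')
rect(sel(P,195,275,135,260,5,20),'stand base'); rect(sel(P,195,275,135,260,130,150),'post top')
rect(sel(Q,225,325,155,235,5,18),'S stand base'); rect(sel(Q,225,325,155,235,132,148),'S post')
for A,r,n in((P,(195,275,135,260),'rodP'),(Q,(225,310,155,235),'rodQ')):
    a=sel(A,*r,112,131); 
    l=cv2.fitLine(a[:,:2].astype(np.float32),cv2.DIST_HUBER,0,.01,.01).ravel();print(n,len(a),l,np.degrees(np.arctan2(l[1],l[0])),a.min(0),a.max(0))
cv2.imwrite('pics/crop.png',np.hstack([cv2.resize(z['p'][140:300,190:370,::-1],(450,400),interpolation=cv2.INTER_CUBIC),cv2.resize(z2['p'][160:340,220:320,::-1],(222,400),interpolation=cv2.INTER_CUBIC)]))
E
python3 m.py
```

```text
table 0.8599188523008952 0.6042866039645283
cradle all 1374 [ 477.9 -168.3] [143.7 110.3] 87.8 z 9.9
cradle base 885 [ 477.9 -168.3] [143.7 110.3] 87.8 z 8.5
walls 236 [ 480.9 -169.5] [75.4 27. ] 82.3 z 25.9
weight hi 230 [ 481.5 -168.3] [59.1 12.3] 82.3 z 103.7
S cradle base 724 [ 481.4 -141.8] [144.  113.2] 58.5 z 8.2
S weight 369 [ 479.9 -170.3] [61.  12.3] 82.4 z 77.2
S neck 144 [ 480.  -170.2] [29.  12.3] 82.8 z 118.5
stand base 1971 [649.4  48.6] [259.9 162.5] 0.3 z 12.4
post top 425 [636.5  44.7] [ 36.  187.7] 81.4 z 139.1
S stand base 1501 [694.3 109.5] [304.  271.6] 49.9 z 11.6
S post 193 [634.3  40.6] [ 36.4 186.2] 83.5 z 138.9
rodP 652 [ 9.9060220e-01 -1.3677481e-01  6.3097620e+02  4.4439754e+01] -7.8612614 [549.0026384   14.33825701 112.11052203] [720.21105183  71.09741598 130.85858329]
rodQ 478 [ 9.8700982e-01 -1.6065995e-01  6.2757245e+02  3.9919857e+01] -9.245204 [540.22135489  12.21428616 112.14282715] [723.63620202  69.93794972 130.98295668]
```

View pics/crop.png

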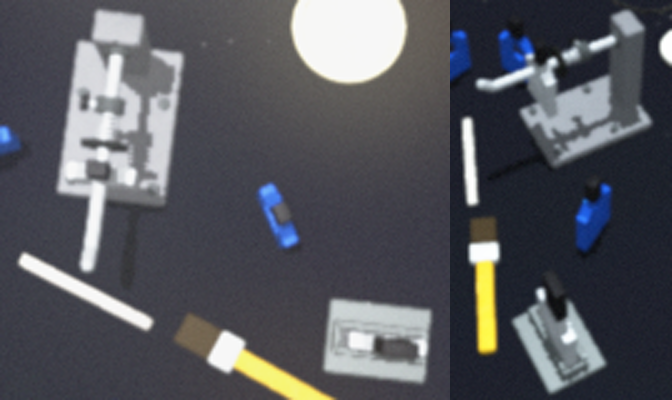

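The crop shows the old weight on the rod at crop (97,170), the buffer disc at (105,143) and the large weight's neck at (400,350). The geometry is clear, so I'll fit the rod and work out the first move.

```bash
cat >> h.py <<'E'
from scipy.spatial.transform import Rotation as Rn
def go(x,y,z,yaw,cmd=None):
    s=state(); R=Rn.from_euler('xyz',s['tcp_rot']).as_matrix()
    d=R.T@(np.array([x,y,z])-s['eef_pos']); tw=-(np.degrees(yaw*np.pi/180-s['tcp_rot'][2])+180)%360-180
    print('t',round(s['t'],2),'pos',s['eef_pos'].round(1),'yaw',np.degrees(s['tcp_rot'][2]).round(2),'f',s['ft_force'].round(2),'op',round(s['opening'],3)); print('move m',(d/1000).round(4),'twist',round(tw,2))
E
cat > m2.py <<'E'
import io,contextlib
with contextlib.redirect_stdout(io.StringIO()): from m import *
for A,r,n in((P,(195,275,135,260),'P'),(Q,(225,325,155,235),'Q')):
    a=sel(A,*r,134,150); a=a[a[:,0]>680]; rect(a,n+' post')
    a=sel(A,*r,119,128); 
    l0=np.array([.989,-.148]);nn=np.array([.148,.989]); 
    for k in range(4):
        o=a[:,:2]@nn; m=np.median(o); b=a[abs(o-m)<6]
        l=cv2.fitLine(b[:,:2].astype(np.float32),cv2.DIST_HUBER,0,.01,.01).ravel(); nn=np.array([-l[1],l[0]])*np.sign(l[0])
    x=b[:,:2]@np.array([nn[1],-nn[0]]);print(n,'rod',len(b),l,np.degrees(np.arctan2(-nn[0],nn[1])),'y at 560',l[3]+(560-l[2])*l[1]/l[0],'y at 630',l[3]+(630-l[2])*l[1]/l[0],'zmax',np.percentile(b[:,2],90))
    a=sel(A,*r,126,175);a=a[a[:,0]<680]
    e=np.array([.989,-.148]);u=a[:,:2]@e
    for lo in range(int(u.min()),int(u.max())+1,6):
        k=(u>=lo)&(u<lo+6)
        if k.sum(): print('  ',lo,k.sum(),a[k].mean(0).round(0),a[k][:,2].max().round(0))
go(481,-169,220,172.5)
E
python3 m2.py
```

```text
P post 263 [717.3  32.6] [35.9 24.6] 82.5 z 140.3
P rod 319 [ 9.9036509e-01 -1.3848095e-01  6.2529150e+02  4.5278770e+01] -7.9599543 y at 560 54.408363 y at 630 44.62039 zmax 126.82846625940498
   529 19 [547.  57. 134.] 137.0
   535 18 [552.  55. 131.] 135.0
   541 8 [557.  55. 128.] 132.0
   547 3 [562.  55. 128.] 129.0
   553 3 [570.  54. 127.] 127.0
   559 4 [577.  52. 126.] 127.0
   565 3 [582.  52. 128.] 130.0
   571 4 [589.  51. 127.] 127.0
   577 4 [595.  49. 127.] 127.0
   583 1 [600.  49. 127.] 127.0
   589 28 [607.  47. 140.] 160.0
   595 59 [611.  46. 147.] 161.0
   601 40 [617.  45. 148.] 162.0
   607 3 [625.  45. 127.] 127.0
   613 28 [631.  45. 132.] 139.0
   619 41 [635.  43. 135.] 140.0
   625 11 [641.  43. 128.] 130.0
   631 12 [647.  42. 128.] 133.0
   637 11 [653.  40. 129.] 131.0
   643 37 [660.  42. 129.] 133.0
   649 38 [665.  42. 130.] 135.0
   655 10 [670.  39. 128.] 131.0
   661 3 [677.  36. 127.] 128.0
Q post 122 [714.6  31.5] [36.6 24.3] 84.7 z 139.5
Q rod 200 [ 9.8902655e-01 -1.4773802e-01  6.2175250e+02  4.1502018e+01] -8.495864 y at 560 50.726433 y at 630 40.27003 zmax 126.23437768012016
   526 10 [543.  54. 132.] 135.0
   532 9 [548.  53. 132.] 134.0
   538 5 [554.  53. 128.] 129.0
   580 3 [597.  47. 126.] 127.0
   586 6 [605.  45. 138.] 148.0
   592 55 [607.  43. 146.] 161.0
   598 42 [614.  40. 146.] 161.0
   604 1 [617.  37. 129.] 129.0
   610 2 [628.  37. 129.] 131.0
   616 33 [631.  40. 133.] 139.0
   622 2 [640.  42. 127.] 128.0
   628 5 [644.  41. 128.] 129.0
   634 3 [648.  39. 128.] 129.0
   640 14 [656.  38. 129.] 132.0
   646 13 [662.  39. 130.] 133.0
   652 5 [666.  38. 129.] 130.0
t 0.1 pos [221.7 584.1 214.1] yaw 159.21 f [ 0.67 -0.66  0.02] op 1.002
move m [-0.5097 -0.6121 -0.0053] twist -13.29
```

Call:
{"op": "carry_out", "data": {"moves": [{"dx":-0.396,"dy":-0.26,"dz":0,"twist":-13.3},{"dx":-0.396,"dy":-0.26,"dz":0,"twist":-13.3},{"dx":-0.396,"dy":-0.26,"dz":0,"twist":-13.3},{"dx":-0.396,"dy":-0.26,"dz":0,"twist":-13.3},{"dx":-0.396,"dy":-0.26,"dz":0,"twist":-13.3}]}}

```text
t: 0.6
eef_pos: [368.6, 381.0, 214.5]
tcp_rot: [-3.142, -0.0, 3.011]
ft_force: [1.4, 0.6, 0.3]
opening: 1.003
```

```bash
python3 -c "
from h import *
go(481,-169,220,172.5)"
```

```text
t 0.6 pos [368.6 381.  214.5] yaw 172.53 f [1.35 0.61 0.32] op 1.003
move m [-0.1829 -0.5307 -0.0054] twist 0.03
```

Call:
{"op": "carry_out", "data": {"moves": [{"dx":-0.183,"dy":-0.531,"dz":-0.005},{"dx":-0.183,"dy":-0.531,"dz":-0.005},{"dx":-0.183,"dy":-0.531,"dz":-0.005},{"dx":-0.183,"dy":-0.531,"dz":-0.005},{"dx":-0.183,"dy":-0.531,"dz":-0.005}]}}

```text
schema error: expected keys dx, dy, dz, twist
```

```bash
python3 -c "
from h import *
go(481,-169,220,172.5)"
```

```text
t 0.6 pos [368.6 381.  214.5] yaw 172.53 f [1.35 0.61 0.32] op 1.003
move m [-0.1829 -0.5307 -0.0054] twist 0.03
```

Call:
{"op": "carry_out", "data": {"moves": [{"dx":-0.183,"dy":-0.531,"dz":-0.005,"twist":0},{"dx":-0.183,"dy":-0.531,"dz":-0.005,"twist":0},{"dx":-0.183,"dy":-0.531,"dz":-0.005,"twist":0},{"dx":-0.183,"dy":-0.531,"dz":-0.005,"twist":0},{"dx":-0.183,"dy":-0.531,"dz":-0.005,"twist":0}]}}

```text
t: 1.1
eef_pos: [417.8, 135.9, 216.9]
tcp_rot: [3.141, 0.0, 3.011]
ft_force: [1.1, 0.3, 0.2]
opening: 1.002
```

```bash
python3 -c "
from h import *
go(481,-169,220,172.5)"
```

```text
t 1.1 pos [417.8 135.9 216.9] yaw 172.53 f [1.12 0.33 0.19] op 1.002
move m [-0.1023 -0.2941 -0.0032] twist 0.03
```

Call:
{"op": "carry_out", "data": {"moves": [{"dx":-0.102,"dy":-0.294,"dz":-0.003,"twist":0},{"dx":-0.102,"dy":-0.294,"dz":-0.003,"twist":0},{"dx":-0.102,"dy":-0.294,"dz":-0.003,"twist":0},{"dx":-0.102,"dy":-0.294,"dz":-0.003,"twist":0},{"dx":-0.102,"dy":-0.294,"dz":-0.003,"twist":0}]}}

```text
t: 1.6
eef_pos: [468.2, -109.2, 219.3]
tcp_rot: [3.141, 0.0, 3.011]
ft_force: [0.5, 1.2, -0.8]
opening: 1.0
```

Call:
{"op": "carry_out", "data": {"moves": [{"dx":-0.022,"dy":-0.063,"dz":0,"twist":0},{"dx":-0.022,"dy":-0.063,"dz":0,"twist":0},{"dx":-0.022,"dy":-0.063,"dz":0,"twist":0},{"dx":-0.022,"dy":-0.063,"dz":0,"twist":0}]}}

```text
t: 2.0
eef_pos: [481.5, -171.6, 218.9]
tcp_rot: [3.141, -0.001, 3.011]
ft_force: [-1.3, 0.9, -0.1]
opening: 0.998
```

```bash
python3 -c "
from h import *
go(481,-169,220,172.5)
p,d,i=grab('wrist','w1');print(i)"
```

```text
t 2.0 pos [ 481.5 -171.6  218.9] yaw 172.49 f [-1.27  0.88 -0.07] op 0.998
move m [ 0.0008  0.0025 -0.0011] twist -0.01
{'mtx': array([[325.1922621 ,   0.        , 275.91403121],
       [  0.        , 325.1922621 , 212.47446072],
       [  0.        ,   0.        ,   1.        ]]), 'R': array([[ 1.31101256e-01,  9.91368620e-01,  8.48847780e-04],
       [ 9.56192820e-01, -1.26675483e-01,  2.63910235e-01],
       [ 2.61739854e-01, -3.37873011e-02, -9.64546871e-01]]), 't': array([ 106.3615374 , -512.2120333 ,  263.36488057])}
```

View pics/w1.png

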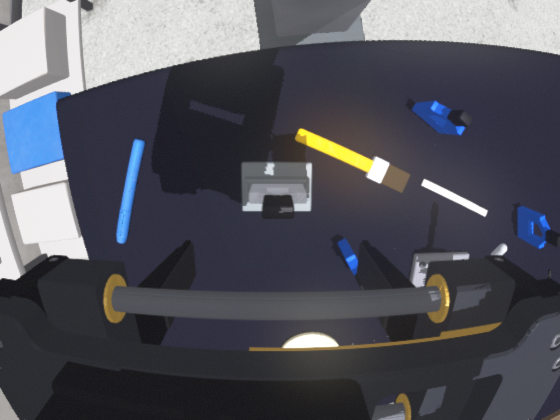

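The wrist view shows the cradle at (277,190) and the black neck at (279,206), between the fingers. I'll locate it from the wrist depth.

```bash
cat >> h.py <<'E'
def fpts(z):
    K,R,t,d=z['K'],z['R'],z['t'],z['d']; v,u=np.mgrid[:d.shape[0],:d.shape[1]]
    x=(u-K[0,2])/K[0,0];y=(v-K[1,2])/K[1,1];r=np.hypot(x,y)+1e-9;k=np.tan(r)/r
    return (np.stack([x*k*d,y*k*d,d],-1)-t)@R
def rect(a,n):
    (c,s,an)=cv2.minAreaRect(a[:,:2].astype(np.float32));print(n,len(a),np.round(c,1),np.round(s,1),round(an,1),'z',np.round(np.percentile(a[:,2],[5,50,95]),1))
E
python3 -c "
from h import *
z=np.load('w1.npz');P=fpts(z)
a=P[150:225,230:325].reshape(-1,3)
rect(a[(a[:,2]>98)&(a[:,2]<135)],'neck');rect(a[(a[:,2]>116)&(a[:,2]<135)],'top');rect(a[(a[:,2]>40)&(a[:,2]<70)],'plate');rect(a[(a[:,2]>20)&(a[:,2]<30)],'walls')
go(481,-169,91,172.5)"
```

```text
neck 599 [ 479.6 -169.8] [27.8 11.9] 81.6 z [102.2 119.4 120.8]
top 452 [ 479.6 -169.9] [27.8 11.7] 82.1 z [117.9 119.7 120.8]
plate 494 [ 479.3 -169.9] [59.3 12.4] 81.4 z [42.6 62.8 67.9]
walls 592 [ 478.7 -170.5] [74.5 26.7] 82.5 z [21.  25.  27.1]
t 2.05 pos [ 481.5 -171.1  219.1] yaw 172.55 f [ 1.07  0.09 -0.37] op 1.001
move m [0.0007 0.002  0.1281] twist 0.05
```

Call:
{"op": "carry_out", "data": {"moves": [{"dx":0.0015,"dy":0.001,"dz":0.04,"twist":0.3},{"dx":0.0015,"dy":0.001,"dz":0.08,"twist":0.3},{"dx":0.0015,"dy":0.001,"dz":0.11,"twist":0.3},{"dx":0.0015,"dy":0.001,"dz":0.128,"twist":0.3},{"dx":0.0015,"dy":0.001,"dz":0.128,"twist":0.3}], "grip": 0.06}}

```text
t: 2.55
eef_pos: [479.6, -169.2, 89.6]
tcp_rot: [3.14, -0.004, 3.008]
ft_force: [0.0, 0.5, -0.0]
opening: 0.656
```

Call:
{"op": "carry_out", "data": {"moves": [{"dx":0,"dy":0,"dz":0,"twist":0},{"dx":0,"dy":0,"dz":0,"twist":0},{"dx":0,"dy":0,"dz":0,"twist":0},{"dx":0,"dy":0,"dz":0,"twist":0},{"dx":0,"dy":0,"dz":0,"twist":0}], "grip": 0.02}}

```text
t: 3.05
eef_pos: [480.7, -171.2, 91.7]
tcp_rot: [-3.141, 0.001, 3.006]
ft_force: [-0.1, 1.6, 3.5]
opening: 0.291
```

Call:
{"op": "carry_out", "data": {"moves": [{"dx":0,"dy":0,"dz":0,"twist":0},{"dx":0,"dy":0,"dz":0,"twist":0},{"dx":0,"dy":0,"dz":0,"twist":0}]}}

```text
t: 3.35
eef_pos: [480.8, -171.2, 91.7]
tcp_rot: [-3.142, 0.001, 3.006]
ft_force: [0.2, 1.3, 5.5]
opening: 0.298
```

Call:
{"op": "carry_out", "data": {"moves": [{"dx":0,"dy":0,"dz":-0.01,"twist":0},{"dx":0,"dy":0,"dz":-0.03,"twist":0},{"dx":0,"dy":0,"dz":-0.06,"twist":0},{"dx":0,"dy":0,"dz":-0.09,"twist":0},{"dx":0,"dy":0,"dz":-0.11,"twist":0}]}}

```text
t: 3.85
eef_pos: [480.6, -171.3, 203.5]
tcp_rot: [-3.141, 0.001, 3.006]
ft_force: [0.1, -0.5, -2.9]
opening: 0.289
```

```bash
python3 -c "
from h import *
go(495,60,202,171.8)"
```

```text
t 3.85 pos [ 480.6 -171.3  203.5] yaw 172.21 f [ 0.12 -0.49 -2.94] op 0.289
move m [0.0171 0.2311 0.0014] twist 0.41
```

Call:
{"op": "carry_out", "data": {"moves": [{"dx":0.002,"dy":0.03,"dz":0,"twist":0.4},{"dx":0.006,"dy":0.08,"dz":0,"twist":0.4},{"dx":0.01,"dy":0.13,"dz":0,"twist":0.4},{"dx":0.013,"dy":0.18,"dz":0,"twist":0.4},{"dx":0.016,"dy":0.215,"dz":0,"twist":0.4}]}}

```text
t: 4.35
eef_pos: [493.4, 46.5, 201.7]
tcp_rot: [3.141, -0.0, 2.999]
ft_force: [0.8, -0.7, -1.9]
opening: 0.294
```

Call:
{"op": "carry_out", "data": {"moves": [{"dx":0.001,"dy":0.015,"dz":0.02,"twist":0},{"dx":0.001,"dy":0.016,"dz":0.035,"twist":0},{"dx":0.001,"dy":0.016,"dz":0.037,"twist":0},{"dx":0.001,"dy":0.016,"dz":0.037,"twist":0},{"dx":0.001,"dy":0.016,"dz":0.037,"twist":0}]}}

```text
t: 4.85
eef_pos: [495.5, 59.5, 165.0]
tcp_rot: [3.141, 0.001, 2.998]
ft_force: [1.0, 0.4, -1.8]
opening: 0.289
```

```bash
python3 - <<'E'
from h import *
go(506,60,165,171.8)
p,d,i=grab('wrist','w2')
p,d,i=grab('scene','s2');p,d,i=grab('top','t2')
a=cv2.imread('pics/w2.png');b=cv2.imread('pics/s2.png')[130:260,190:330];c=cv2.imread('pics/t2.png')[130:270,190:300]
cv2.imwrite('pics/v2.png',np.hstack([cv2.resize(a,(400,300)),np.vstack([cv2.resize(b,(323,300))]) ]))
E
```

```text
t 4.85 pos [495.5  59.5 165. ] yaw 171.77 f [ 0.99  0.43 -1.78] op 0.289
move m [-0.0104  0.002   0.    ] twist -0.03
```

View pics/v2.png

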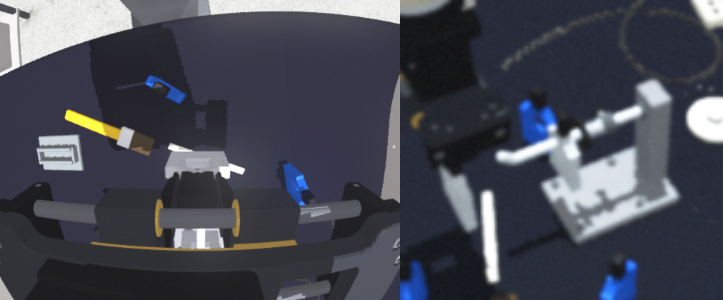

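The wrist view (left) shows the plate held upright in the fingers at (200,165). The scene crop shows it at (457,200), in front of the rod end at (503,157). I'll measure the plate and the rod in the same views, which cancels the calibration error.

```bash
cat > m3.py <<'E'
from h import *
import sys
e=np.array([.9898,-.1426]);n=np.array([.1426,.9898])
tag=sys.argv[1]
for c in 'st':
    z=np.load(f'{c}{tag}.npz');A=pts(z['p'],z['d'],z['K'],z['R'],z['t']).reshape(-1,3)
    A=A[(A[:,0]>470)&(A[:,0]<690)&(abs(A[:,1]-40)<70)]
    u=A[:,:2]@e;w=A[:,:2]@n;zz=A[:,2]
    m=(zz>75)&(zz<135)&(u>470)&(u<500);
    if m.sum()>20: rect(A[m],c+' plate');print(' n range',np.percentile(w[m],[1,50,99]).round(1))
    for lo,hi in((533,548),(548,562),(562,580),(575,586),(630,650)):
        m=(zz>119)&(zz<138)&(u>lo)&(u<hi)&(abs(w-130)<14)
        if m.sum(): print(c,'rod',lo,m.sum(),'w',np.percentile(w[m],[2,50,98]).round(1),'umin',u[m].min().round(1),'zmax',zz[m].max().round(1))
s=state();q=s['eef_pos'];print('TCP u,w',q[:2]@e,q[:2]@n)
E
python3 m3.py 2
```

```text
s plate 161 [494.2  59.1] [61.5 12.4] 82.0 z [ 85.7 107.7 132.1]
 n range [ 98.4 101.9 156.7]
s rod 533 28 w [127.6 129.8 134.8] umin 533.9 zmax 134.2
s rod 548 25 w [128.2 130.9 136.4] umin 548.5 zmax 126.5
s rod 562 30 w [128.  130.6 136. ] umin 562.6 zmax 126.1
s rod 575 16 w [128.5 131.4 136.7] umin 575.9 zmax 125.1
s rod 630 49 w [122.8 129.5 140.2] umin 630.2 zmax 133.2
t rod 533 44 w [129.6 133.9 138.8] umin 533.1 zmax 136.8
t rod 548 42 w [129.7 133.8 138.9] umin 548.0 zmax 127.5
t rod 562 54 w [129.7 134.1 138.6] umin 562.4 zmax 129.3
t rod 575 33 w [129.7 134.  138.8] umin 575.3 zmax 128.5
t rod 630 95 w [124.2 134.1 143.5] umin 630.1 zmax 132.9
TCP u,w 481.89278341569303 129.5700125096417
```

Call:
{"op": "carry_out", "data": {"moves": [{"dx":-0.01,"dy":0.0025,"dz":0,"twist":0},{"dx":-0.022,"dy":0.0025,"dz":0,"twist":0},{"dx":-0.034,"dy":0.0025,"dz":0,"twist":0},{"dx":-0.046,"dy":0.0025,"dz":0,"twist":0},{"dx":-0.055,"dy":0.0025,"dz":0,"twist":0}]}}

```text
t: 5.5
eef_pos: [551.3, 54.3, 164.1]
tcp_rot: [3.142, 0.0, 2.999]
ft_force: [0.3, -0.3, -3.7]
opening: 0.294
```

Call:
{"op": "carry_out", "data": {"moves": [{"dx":-0.008,"dy":0,"dz":0,"twist":0},{"dx":-0.016,"dy":0,"dz":0,"twist":0},{"dx":-0.024,"dy":0,"dz":0,"twist":0},{"dx":-0.03,"dy":0,"dz":0,"twist":0},{"dx":-0.032,"dy":0,"dz":0,"twist":0}]}}

```text
t: 6.0
eef_pos: [582.2, 49.9, 164.2]
tcp_rot: [3.142, 0.0, 2.999]
ft_force: [-0.3, -0.8, -3.0]
opening: 0.291
```

```bash
python3 - <<'E'
from h import *
F=np.mean([state()['ft_force'] for _ in range(5)],0);print(F)
p,d,i=grab('scene','s3');p,d,i=grab('top','t3')
b=cv2.imread('pics/s3.png')[140:240,210:330];c=cv2.imread('pics/t3.png')[150:260,190:300]
cv2.imwrite('pics/v3.png',np.hstack([cv2.resize(b,(456,380),interpolation=2),cv2.resize(c,(340,380))]))
E
python3 m3.py 3
```

```text
[-0.32045131 -0.79167348 -3.01597201]
s rod 533 28 w [127.8 129.8 135. ] umin 533.0 zmax 134.7
s rod 548 24 w [128.  131.2 137.7] umin 548.2 zmax 126.4
s rod 562 14 w [116.4 128.5 143.1] umin 562.1 zmax 137.5
s rod 575 11 w [127.5 131.5 133.6] umin 578.8 zmax 127.2
s rod 630 51 w [122.9 129.9 139. ] umin 630.1 zmax 131.8
TCP u,w 568.6531706687632 132.46027777416657
```

View pics/v3.png

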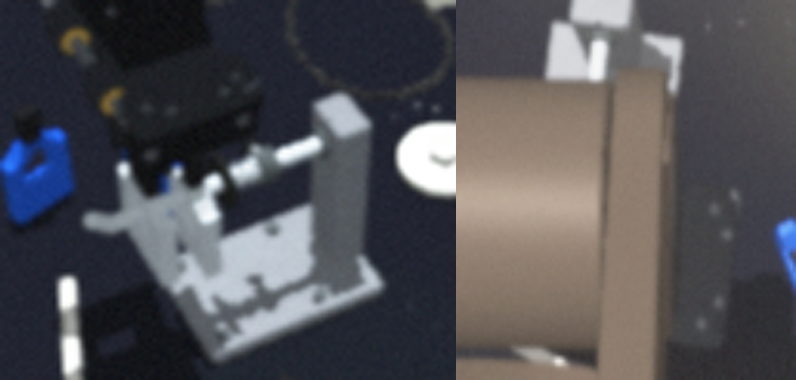

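The scene crop shows the large plate threaded on the rod at (140,220), in front of the small weight at (205,235). There is no contact force. I'll lower it gently to find the rod by touch.

Call:
{"op": "carry_out", "data": {"moves": [{"dx":0,"dy":0,"dz":0.004,"twist":0},{"dx":0,"dy":0,"dz":0.008,"twist":0},{"dx":0,"dy":0,"dz":0.011,"twist":0},{"dx":0,"dy":0,"dz":0.012,"twist":0},{"dx":0,"dy":0,"dz":0.012,"twist":0}]}}

```text
t: 6.6
eef_pos: [581.5, 50.1, 152.0]
tcp_rot: [3.142, -0.0, 2.999]
ft_force: [-1.1, -0.1, -2.7]
opening: 0.288
```

Call:
{"op": "carry_out", "data": {"moves": [{"dx":0,"dy":0,"dz":0.001,"twist":0},{"dx":0,"dy":0,"dz":0.001,"twist":0},{"dx":0,"dy":0,"dz":0.001,"twist":0}]}}

```text
t: 6.9
eef_pos: [581.7, 50.0, 151.3]
tcp_rot: [3.141, 0.0, 2.999]
ft_force: [-0.9, -0.4, -1.7]
opening: 0.29
```

Call:
{"op": "carry_out", "data": {"moves": [{"dx":0,"dy":0,"dz":0.001,"twist":0},{"dx":0,"dy":0,"dz":0.001,"twist":0},{"dx":0,"dy":0,"dz":0.001,"twist":0}]}}

```text
t: 7.2
eef_pos: [581.6, 50.1, 150.3]
tcp_rot: [3.142, 0.0, 2.999]
ft_force: [-0.5, 0.3, -2.7]
opening: 0.293
```

Call:
{"op": "carry_out", "data": {"moves": [{"dx":0,"dy":0,"dz":0.001,"twist":0},{"dx":0,"dy":0,"dz":0.001,"twist":0},{"dx":0,"dy":0,"dz":0.001,"twist":0}]}}

```text
t: 7.5
eef_pos: [581.7, 50.1, 149.3]
tcp_rot: [3.141, 0.0, 2.999]
ft_force: [0.2, 0.0, -1.1]
opening: 0.292
```

Call:
{"op": "carry_out", "data": {"moves": [{"dx":0,"dy":0,"dz":0.0007,"twist":0},{"dx":0,"dy":0,"dz":0.0007,"twist":0},{"dx":0,"dy":0,"dz":0.0007,"twist":0}]}}

```text
t: 7.8
eef_pos: [581.8, 50.2, 148.9]
tcp_rot: [3.141, 0.001, 2.999]
ft_force: [0.1, 3.2, 2.6]
opening: 0.29
```

Call:
{"op": "carry_out", "data": {"moves": [{"dx":0,"dy":0,"dz":0.0005,"twist":0},{"dx":0,"dy":0,"dz":0.0005,"twist":0},{"dx":0,"dy":0,"dz":0.0005,"twist":0}]}}

```text
t: 8.1
eef_pos: [582.0, 50.3, 148.7]
tcp_rot: [3.141, 0.001, 2.999]
ft_force: [-0.5, 4.3, 6.8]
opening: 0.292
```

Contact is at TCP z ≈ 149, with a small sideways push, so the weight sits slightly to −y. I'll rise 3.5 mm, shift 1 mm to +y, then advance.

Call:
{"op": "carry_out", "data": {"moves": [{"dx":0,"dy":0,"dz":-0.002,"twist":0},{"dx":0,"dy":0.001,"dz":-0.0037,"twist":0},{"dx":0,"dy":0.001,"dz":-0.0037,"twist":0},{"dx":0,"dy":0.001,"dz":-0.0037,"twist":0},{"dx":0,"dy":0.001,"dz":-0.0037,"twist":0}]}}

```text
t: 8.6
eef_pos: [581.7, 50.9, 151.5]
tcp_rot: [-3.142, -0.0, 2.999]
ft_force: [-0.1, 0.1, -3.3]
opening: 0.291
```

```bash
cat > f.py <<'E'
from h import *
e=np.array([.9898,-.1426]);n=np.array([.1426,.9898])
s=state();q=s['eef_pos'];f=s['ft_force'];print('t',round(s['t'],2),'u,w,z',(q[:2]@e).round(2),(q[:2]@n).round(2),q[2].round(2),'push',-(f[:2]@e).round(2),'f',f.round(2))
E
python3 f.py
```

```text
t 8.6 u,w,z 568.47 133.37 151.53 push 0.13 f [-0.11  0.15 -3.34]
```

Call:
{"op": "carry_out", "data": {"moves": [{"dx":-0.003,"dy":0,"dz":0,"twist":0},{"dx":-0.006,"dy":0,"dz":0,"twist":0},{"dx":-0.009,"dy":0,"dz":0,"twist":0},{"dx":-0.011,"dy":0,"dz":0,"twist":0},{"dx":-0.012,"dy":0,"dz":0,"twist":0}]}}

```text
t: 9.1
eef_pos: [593.9, 49.3, 151.7]
tcp_rot: [3.141, -0.0, 2.999]
ft_force: [-0.8, -0.5, -2.6]
opening: 0.294
```

Call:
{"op": "carry_out", "data": {"moves": [{"dx":-0.001,"dy":0,"dz":0,"twist":0},{"dx":-0.002,"dy":0,"dz":0,"twist":0},{"dx":-0.003,"dy":0,"dz":0,"twist":0},{"dx":-0.004,"dy":0,"dz":0,"twist":0},{"dx":-0.005,"dy":0,"dz":0,"twist":0}]}}

```text
t: 9.6
eef_pos: [598.7, 48.6, 151.8]
tcp_rot: [3.141, 0.0, 2.999]
ft_force: [0.0, -0.1, -2.9]
opening: 0.292
```

Call:
{"op": "carry_out", "data": {"moves": [{"dx":-0.001,"dy":0,"dz":0,"twist":0},{"dx":-0.002,"dy":0,"dz":0,"twist":0},{"dx":-0.003,"dy":0,"dz":0,"twist":0},{"dx":-0.004,"dy":0,"dz":0,"twist":0},{"dx":-0.005,"dy":0,"dz":0,"twist":0}]}}

```text
t: 10.1
eef_pos: [603.4, 47.9, 151.7]
tcp_rot: [3.142, -0.001, 2.999]
ft_force: [-2.5, -0.2, -1.4]
opening: 0.292
```

```bash
python3 f.py
```

```text
t 10.1 u,w,z 590.38 133.49 151.73 push 2.41 f [-2.47 -0.25 -1.43]
```

Call:
{"op": "carry_out", "data": {"moves": [{"dx":-0.001,"dy":0,"dz":0,"twist":0},{"dx":-0.002,"dy":0,"dz":0,"twist":0},{"dx":-0.003,"dy":0,"dz":0,"twist":0},{"dx":-0.004,"dy":0,"dz":0,"twist":0},{"dx":-0.004,"dy":0,"dz":0,"twist":0}]}}

```text
t: 10.6
eef_pos: [607.7, 47.3, 151.7]
tcp_rot: [3.141, 0.0, 2.999]
ft_force: [-1.9, 0.8, -2.9]
opening: 0.292
```

Call:
{"op": "carry_out", "data": {"moves": [{"dx":-0.0005,"dy":0,"dz":0,"twist":0},{"dx":-0.001,"dy":0,"dz":0,"twist":0},{"dx":-0.0015,"dy":0,"dz":0,"twist":0},{"dx":-0.002,"dy":0,"dz":0,"twist":0}]}}

```text
t: 11.0
eef_pos: [609.6, 47.0, 151.8]
tcp_rot: [3.142, 0.0, 2.999]
ft_force: [-1.1, 1.1, -2.7]
opening: 0.297
```

Call:
{"op": "carry_out", "data": {"moves": [{"dx":-0.0005,"dy":0,"dz":0,"twist":0},{"dx":-0.001,"dy":0,"dz":0,"twist":0},{"dx":-0.0015,"dy":0,"dz":0,"twist":0},{"dx":-0.002,"dy":0,"dz":0,"twist":0}]}}

```text
t: 11.4
eef_pos: [611.5, 46.8, 151.8]
tcp_rot: [3.141, 0.0, 2.999]
ft_force: [-0.2, 0.9, -3.3]
opening: 0.293
```

```bash
python3 f.py
```

```text
t 11.4 u,w,z 598.61 133.49 151.75 push 0.28 f [-0.15  0.93 -3.32]
```

Call:
{"op": "carry_out", "data": {"moves": [{"dx":-0.0005,"dy":0,"dz":0,"twist":0},{"dx":-0.001,"dy":0,"dz":0,"twist":0},{"dx":-0.0015,"dy":0,"dz":0,"twist":0},{"dx":-0.002,"dy":0,"dz":0,"twist":0}]}}

```text
t: 11.8
eef_pos: [613.5, 46.5, 151.8]
tcp_rot: [3.142, -0.0, 2.999]
ft_force: [-1.0, 0.3, -3.1]
opening: 0.29
```

Call:
{"op": "carry_out", "data": {"moves": [{"dx":-0.0005,"dy":0,"dz":0,"twist":0},{"dx":-0.001,"dy":0,"dz":0,"twist":0},{"dx":-0.0015,"dy":0,"dz":0,"twist":0}]}}

```text
t: 12.1
eef_pos: [614.7, 46.3, 151.8]
tcp_rot: [3.142, -0.001, 2.999]
ft_force: [-3.5, 1.4, -1.2]
opening: 0.294
```

```bash
python3 f.py; python3 - <<'E'
from h import *
p,d,i=grab('scene','s4')
cv2.imwrite('pics/v4.png',cv2.resize(cv2.imread('pics/s4.png')[150:240,220:320],(500,450),interpolation=2))
E
```

```text
t 12.1 u,w,z 601.78 133.49 151.78 push 3.67 f [-3.51  1.36 -1.22]
```

View pics/v4.png

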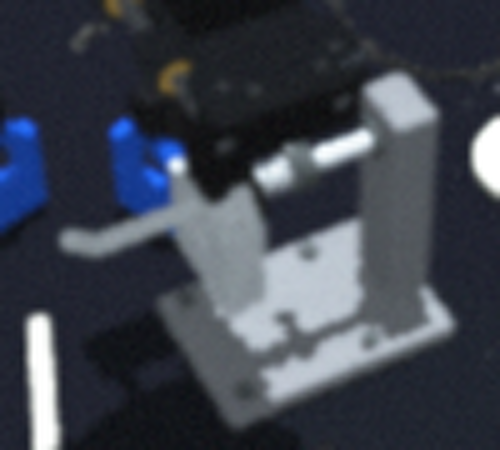

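The view shows the large plate at (220,240) with the small one hidden behind it, up against the buffer. The force is starting to rise, so I'll continue in 0.5 mm steps.

Call:
{"op": "carry_out", "data": {"moves": [{"dx":-0.0005,"dy":0,"dz":0,"twist":0},{"dx":-0.0005,"dy":0,"dz":0,"twist":0}]}}

```text
t: 12.35
eef_pos: [615.2, 46.3, 151.8]
tcp_rot: [3.142, -0.001, 2.999]
ft_force: [-4.2, 1.7, -0.5]
opening: 0.294
```

Call:
{"op": "carry_out", "data": {"moves": [{"dx":-0.0005,"dy":0,"dz":0,"twist":0},{"dx":-0.0005,"dy":0,"dz":0,"twist":0}]}}

```text
t: 12.55
eef_pos: [615.6, 46.2, 151.8]
tcp_rot: [3.142, -0.001, 2.999]
ft_force: [-5.3, 1.6, -0.1]
opening: 0.292
```

Call:
{"op": "carry_out", "data": {"moves": [{"dx":-0.0005,"dy":0,"dz":0,"twist":0},{"dx":-0.0005,"dy":0,"dz":0,"twist":0}]}}

```text
t: 12.75
eef_pos: [616.0, 46.1, 151.8]
tcp_rot: [3.142, -0.001, 2.999]
ft_force: [-6.0, 1.1, 0.7]
opening: 0.295
```

```bash
python3 f.py
```

```text
t 12.75 u,w,z 603.1 133.49 151.77 push 6.08 f [-5.99  1.06  0.67]
```

Call:
{"op": "carry_out", "data": {"moves": [{"dx":-0.0006,"dy":0,"dz":0,"twist":0},{"dx":-0.0006,"dy":0,"dz":0,"twist":0}]}}

```text
t: 12.95
eef_pos: [616.4, 46.1, 151.8]
tcp_rot: [3.142, -0.001, 2.999]
ft_force: [-7.1, 1.6, 0.9]
opening: 0.293
```

Call:
{"op": "carry_out", "data": {"moves": [{"dx":-0.0005,"dy":0,"dz":0,"twist":0},{"dx":-0.0005,"dy":0,"dz":0,"twist":0}]}}

```text
t: 13.15
eef_pos: [616.8, 46.0, 151.8]
tcp_rot: [-3.142, -0.002, 2.999]
ft_force: [-8.2, 1.6, 1.3]
opening: 0.292
```

```bash
python3 f.py
```

```text
t 13.15 u,w,z 603.91 133.48 151.76 push 8.3 f [-8.16  1.57  1.26]
```

Call:
{"op": "carry_out", "data": {"moves": [{"dx":-0.0004,"dy":0,"dz":0,"twist":0},{"dx":-0.0004,"dy":0,"dz":0,"twist":0},{"dx":-0.0004,"dy":0,"dz":0,"twist":0},{"dx":-0.0004,"dy":0,"dz":0,"twist":0}]}}

```text
t: 13.55
eef_pos: [617.0, 46.0, 151.8]
tcp_rot: [-3.142, -0.002, 2.999]
ft_force: [-8.5, 2.1, 1.4]
opening: 0.291
```

```bash
python3 f.py
```

```text
t 13.55 u,w,z 604.11 133.49 151.75 push 8.67 f [-8.46  2.08  1.36]
```

Call:
{"op": "carry_out", "data": {"moves": [{"dx":0.0007,"dy":0,"dz":0,"twist":0},{"dx":0.0014,"dy":0,"dz":0,"twist":0},{"dx":0.0021,"dy":0,"dz":0,"twist":0},{"dx":0.0028,"dy":0,"dz":0,"twist":0},{"dx":0.0034,"dy":0,"dz":0,"twist":0}]}}

```text
t: 14.05
eef_pos: [614.8, 46.3, 151.7]
tcp_rot: [3.141, 0.001, 2.999]
ft_force: [-1.5, 0.9, -2.9]
opening: 0.292
```

Call:
{"op": "carry_out", "data": {"moves": [{"dx":0.0003,"dy":0,"dz":0,"twist":0},{"dx":0.0003,"dy":0,"dz":0,"twist":0}]}}

```text
t: 14.25
eef_pos: [614.5, 46.3, 151.8]
tcp_rot: [3.142, 0.001, 2.999]
ft_force: [-0.8, -0.1, -3.6]
opening: 0.294
```

```bash
python3 f.py
```

```text
t 14.25 u,w,z 601.65 133.44 151.83 push 0.83 f [-0.85 -0.06 -3.61]
```

Call:
{"op": "carry_out", "data": {"moves": [{"dx":0.0007,"dy":0,"dz":0,"twist":0},{"dx":0.0007,"dy":0,"dz":0.001,"twist":0},{"dx":0.0007,"dy":0,"dz":0.0018,"twist":0},{"dx":0.0007,"dy":0,"dz":0.0022,"twist":0},{"dx":0.0007,"dy":0,"dz":0.0022,"twist":0}]}}

```text
t: 14.75
eef_pos: [613.6, 46.4, 149.5]
tcp_rot: [3.142, 0.0, 2.999]
ft_force: [-0.4, -0.1, -2.9]
opening: 0.296
```

Call:
{"op": "carry_out", "data": {"moves": [{"dx":0,"dy":0,"dz":0.0005,"twist":0},{"dx":0,"dy":0,"dz":0.0005,"twist":0},{"dx":0,"dy":0,"dz":0.0005,"twist":0}]}}

```text
t: 15.05
eef_pos: [613.6, 46.5, 149.1]
tcp_rot: [3.141, 0.0, 2.999]
ft_force: [-0.5, -0.2, -2.8]
opening: 0.294
```

```bash
python3 f.py
```

```text
t 15.05 u,w,z 600.68 133.48 149.05 push 0.43 f [-0.48 -0.25 -2.77]
```

Call:
{"op": "carry_out", "data": {"moves": [{"dx":0,"dy":0,"dz":0.0005,"twist":0},{"dx":0,"dy":0,"dz":0.0005,"twist":0},{"dx":0,"dy":0,"dz":0.0005,"twist":0}]}}

```text
t: 15.35
eef_pos: [613.6, 46.4, 148.7]
tcp_rot: [-3.142, 0.0, 2.999]
ft_force: [0.6, -0.9, -0.4]
opening: 0.295
```

Call:
{"op": "carry_out", "data": {"moves": [{"dx":0,"dy":0,"dz":0.0005,"twist":0},{"dx":0,"dy":0,"dz":0.0005,"twist":0},{"dx":0,"dy":0,"dz":0.0005,"twist":0}]}}

```text
t: 15.65
eef_pos: [613.7, 46.4, 148.5]
tcp_rot: [3.142, 0.001, 2.999]
ft_force: [-2.1, -1.5, 5.3]
opening: 0.293
```

The weight is seated on the rod. I'll ease off slightly, then open in stages.

Call:
{"op": "carry_out", "data": {"moves": [{"dx":0,"dy":0,"dz":-0.0004,"twist":0},{"dx":0,"dy":0,"dz":-0.0004,"twist":0},{"dx":0,"dy":0,"dz":-0.0004,"twist":0}]}}

```text
t: 15.95
eef_pos: [613.7, 46.4, 148.6]
tcp_rot: [-3.142, 0.0, 2.999]
ft_force: [-0.4, -1.6, 3.7]
opening: 0.291
```

Call:
{"op": "carry_out", "data": {"moves": [{"dx":0,"dy":0,"dz":0,"twist":0},{"dx":0,"dy":0,"dz":0,"twist":0},{"dx":0,"dy":0,"dz":0,"twist":0},{"dx":0,"dy":0,"dz":0,"twist":0}], "grip": 0.034}}

```text
t: 16.35
eef_pos: [613.5, 46.6, 148.3]
tcp_rot: [3.141, -0.0, 2.999]
ft_force: [0.5, -0.1, -0.5]
opening: 0.359
```

Call:
{"op": "carry_out", "data": {"moves": [{"dx":0,"dy":0,"dz":0,"twist":0},{"dx":0,"dy":0,"dz":0,"twist":0},{"dx":0,"dy":0,"dz":0,"twist":0},{"dx":0,"dy":0,"dz":0,"twist":0},{"dx":0,"dy":0,"dz":0,"twist":0}], "grip": 0.055}}

```text
t: 16.85
eef_pos: [613.5, 46.5, 148.5]
tcp_rot: [3.142, 0.0, 2.999]
ft_force: [-0.2, 0.8, -0.1]
opening: 0.575
```

Call:
{"op": "carry_out", "data": {"moves": [{"dx":0,"dy":0,"dz":-0.005,"twist":0},{"dx":0,"dy":0,"dz":-0.015,"twist":0},{"dx":0,"dy":0,"dz":-0.035,"twist":0},{"dx":0,"dy":0,"dz":-0.06,"twist":0},{"dx":0,"dy":0,"dz":-0.09,"twist":0}]}}

```text
t: 17.35
eef_pos: [613.3, 46.5, 239.7]
tcp_rot: [3.142, -0.001, 2.999]
ft_force: [-0.4, 0.8, 0.1]
opening: 0.58
```

Call:
{"op": "carry_out", "data": {"moves": [{"dx":0.04,"dy":-0.03,"dz":-0.02,"twist":0},{"dx":0.08,"dy":-0.06,"dz":-0.04,"twist":0},{"dx":0.11,"dy":-0.1,"dz":-0.04,"twist":0},{"dx":0.13,"dy":-0.14,"dz":-0.04,"twist":0},{"dx":0.13,"dy":-0.17,"dz":-0.04,"twist":0}]}}

```text
t: 17.85
eef_pos: [458.1, -104.4, 280.1]
tcp_rot: [-3.141, 0.002, 2.999]
ft_force: [0.8, 0.3, -0.1]
opening: 0.58
```

```bash
python3 - <<'E'
from h import *
p,d,i=grab('scene','s5');p,d,i=grab('top','t5')
b=cv2.imread('pics/s5.png')[130:330,200:330];c=cv2.imread('pics/t5.png')[90:310,190:370]
cv2.imwrite('pics/v5.png',np.hstack([cv2.resize(b,(390,600),interpolation=2),cv2.resize(c,(410,600),interpolation=2)]))
e=np.array([.9898,-.1426])
for c in 'st':
    z=np.load(f'{c}5.npz');A=pts(z['p'],z['d'],z['K'],z['R'],z['t']).reshape(-1,3)
    A=A[(A[:,0]>560)&(A[:,0]<660)&(abs(A[:,1]-45)<35)&(A[:,2]>140)&(A[:,2]<185)];u=A[:,:2]@e
    for lo in range(580,630,4):
        k=(u>=lo)&(u<lo+4)
        if k.sum():print(c,lo,k.sum(),A[k].mean(0).round(1),A[k][:,2].max().round(1))
E
python3 f.py
```

```text
s 592 68 [606.9  46.  161.6] 177.5
s 596 33 [610.   39.9 167.7] 178.9
s 600 32 [613.9  39.4 166.2] 177.9
s 604 11 [616.7  39.8 167.1] 177.9
s 608 13 [622.1  38.6 152.7] 160.7
s 612 14 [626.   40.3 153.5] 159.6
s 616 9 [628.8  39.3 153.3] 159.2
t 592 32 [608.3  48.4 162. ] 178.4
t 596 44 [610.6  45.8 174.4] 180.2
t 600 44 [614.8  46.5 175.8] 180.6
t 604 28 [618.3  45.8 176.1] 180.3
t 608 20 [623.2  45.1 159.2] 162.7
t 612 21 [626.9  44.4 157.5] 161.6
t 616 19 [630.4  44.7 158.6] 162.4
t 620 1 [636.3  47.  140.9] 140.9
t 17.95 u,w,z 470.31 -39.27 279.82 push -0.41 f [0.42 0.02 0.06]
```

View pics/v5.png

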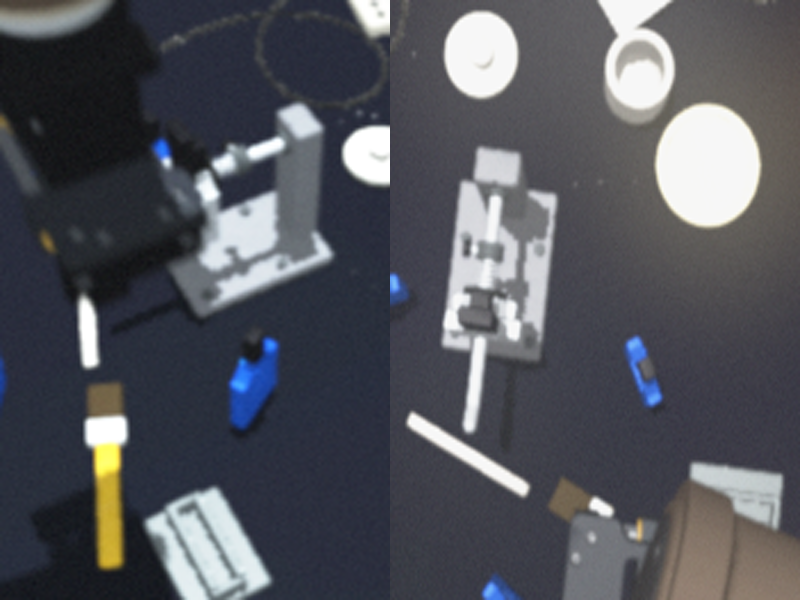

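The pictures show both weights hanging upright on the rod with their faces together. The large one's top is at about 178 mm and the small one's at about 160 mm. They sit against the buffer, and the brush is where it was. I'm handing in.

```bash
python3 -c "
from h import *
print(job_done())"
```

```text
the job is handed in; nothing more can be done
None
```

The large weight is hanging on the hook rod in front of the smaller one, and I handed the job in at about 18 s of the 56 s allowed.

- **Hanging:** I gripped the weight by its neck, threaded the eye over the rod's upturned end and touched the rod lightly to find it. I then raised the weight about 3 mm before sliding.
- **Pushing:** The pack met the buffer and I pushed to about 8.3–8.7 N at the wrist, held for about half a second. My estimate at the buffer itself is 7–8 N. The highest reading was 8.7 N, under the 13 N limit. The vertical force rose by about 4 N during the push, so the weight was probably tilting slightly and dragging on the rod or the small weight.
- **Release:** I backed off until the push was almost gone, set the weight down on the rod and let go.

**Last checks:**
- **Weights:** Both hang upright with their faces together. The large one's top is at about 178 mm and the small one's at about 160 mm, which matches hanging on the rod. They sit up to the buffer to within the 2 mm or so the cameras can resolve.
- **Brush and jar:** In the last pictures the brush looked unmoved, although the arm hid part of it from above. I never measured its position or the jar's, but no move came near either.
- **Cameras:** The two fixed cameras disagreed by 2–4 mm sideways on the rod. Touching the rod settled it.

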